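# Square a document case in the labelling jig and bring the sprung stop up to it

## Task

On the labelling jig, push the blue document case square and flush into the corner of the aluminium fence and slide the stop along its track by its red grip until its sprung rubber pad nips the end of the case with the spring pressed in about halfway, and leave it so. Work gently: do not ram the case or drive the stop hard into it, and leave the stationery around the jig where it is.

Things in the scene. Friction and masses are not known exactly. Their poses are not given: they have to be found in the camera images.
- jig: Fixed pale wooden board 200 x 450 x 12 mm (x, y, z) with an aluminium L fence and a dark track; place and yaw vary. Origin on the table, 12 mm under the board's top; z up. The board spans x -110 to 90, y -240 to 210 mm. Long fence along y, inner face at x = 70 mm, y 0 to 205. Short fence along x, inner face at y = 190 mm, x -65 to 70. Track along y at x = 15 mm.
- fence_corner (a point): The inner corner where the two fence faces meet (jig x 70, y 190 mm), at the level of the board's top; axes as the jig's. The fences are 15 mm thick and 25 mm high above the board. The flush case has its corner here.
- case: Loose closed hard-plastic document case, blue with black seam and a white label on top, 110 x 160 x 32 mm (x, y, z), 0.3 to 0.45 kg. Origin: centre of its underside; axes within 0.15 rad of the jig's at the start. It lies flat on the board, a few centimetres short of both fences.
- case_corner (a point): The case's lower corner at its +x, +y (110/2, 160/2 mm): the corner that belongs in the fence corner.
- stop: Sliding stop: grey shoe 70 x 44 mm (x, y), 28 mm high, with an upright red grip plate 56 x 14 mm (x, y) from 27 to 83 mm above the board, its middle 10 mm to -y of the origin. Origin: on the board's top under the middle of the shoe; axes as the jig's. It slides only along the jig's y (190 mm of travel, +y towards the short fence); about 10 N moves it and it stays where left.
- nose_root (a point): On the stop's +y face, 22 mm to +y of its origin, 17 mm above the board: here a brass nose comes out, with a yellow stem and a black rubber pad (44 mm wide, 22 mm high). The nose was screwed in or out by the last user, so the free pad's face is anywhere 22 to 42 mm to +y of this point (not measured: look or feel). The pad is sprung: it gives 14 mm at 0.7 N per mm, then is solid.
- grip_top (a point): Middle of the top edge of the red grip, 83 mm above the board's top, 95 mm above the table.
- stapler: Bystander: black stapler, 145 x 36 x 44 mm, loose on the table beyond the long fence. Origin: centre of its underside.
- stamp: Bystander: wooden rubber stamp, 62 x 40 mm, 74 mm high, loose on the table past the short fence. Origin: centre of its underside.
- inkpad: Bystander: green-topped ink pad, 70 x 110 x 18 mm, loose on the table beyond the track, between stapler and pen cup. Origin: centre of its underside.
- pencup: Bystander: black pen cup, 72 mm across, 85 mm high, pens to 140 mm, loose on the table near the far end of the track. Origin: centre of its underside.
Not all that is in view belongs to the job. There is more than one size of the case; the job needs the largest.

How it is judged:
By the outcome, as a careful person would: the job done as asked, in the order asked, and still so for the second after the job is handed in, with the robot touching nothing.
It also fails if it takes over 51 s, if anything falls off the work surface, if the arm or the gripper's body presses on something with over 40 N, if the wrist force passes 120 N, or if a joint passes its speed limit or range.

## Robot

A 6-joint arm with a two-finger parallel gripper is mounted at the origin on the work surface. World frame = base frame: x ahead of the robot, y to its left, z up, the work surface at z = 0. Lengths are in m, angles in rad, forces in N, time in s.
With the tool pointing down it reaches from about 0.275 to 0.775 m from the base axis. Payload 14.6 kg.
Tool frame: the origin (TCP) lies at the very end of the fingers, on their centre line; the grasp point (between the pads) lies 19 mm behind it (ctrl.hold_point_z is the distance from the TCP to the grasp point, in m); z points along the fingers, y is the line along which they close (so a half turn about z gives the same grasp; the last joint's range is limited). The gripper opens to 85 mm and grips with 20 to 120 N. Pads are 22 mm wide; open, the fingers measure 114 mm over their backs; the gripper's body (76 mm by 85 mm) begins 54 mm behind the grasp point. The pads swing forward as they close: fully open they stand 13 mm farther back than shut.
Start: joints at [1.169, 0.263, -0.048, 1.259, 0, 1.415], TCP at [0.128, 0.509, 0.231] pointing down, gripper open.
Joint ranges: [-2.65, 2.65], [-0.89, 1.7], [-1.18, 1.37], [-2.13, 2.11], [-1.35, 1.29], [-3.14, 3.14]. Speed limits (rad/s): [1.89, 1.89, 2.57, 2.79, 3.14, 3.14].

## Interface

Orientations are given as a unit quaternion [w, x, y, z].
In Python, from rig import ctrl gives the robot as it stands. The module is installed in compiled form; this text tells all that it offers.
- The arm moves only by the tool step_arm, never from a script. Its argument "rows" is a list that holds one entry, the list of rows, each a list of 7 numbers: the finger opening in cm, from 0 to 8.54, then the shift along the tool's x, y, z in cm, then the turn, a rotation vector about the tool's x, y, z in rad. A call has 1 to 12 rows; each row shifts and turns the commanded pose from where the row before left it, along the tool's axes as they then stand; what a row does not reach is not made up. A row lasts 1/12 s, in which the tool goes at most 41.7 mm and 7.16 degrees, less where a joint would pass 70% of its speed; a pose out of reach is approached as far as the arm can. A call is refused whole if a number of a shift passes 4.17 or a number of a turn 0.125, either way. A call with a gripper value outside its range is refused whole. The fingers move at their own pace and stop on an object; "newtons" is the grip in N (left out, the last holds). Time passes only in rows, so rows that do not move let the fingers close. It gives the time, the measured TCP pose, the force, the opening and the grip force at its end, in the units of the state.
- ctrl.observe(): the state, without advancing time (a new reading comes with each control period).
- ctrl.camera(name): name is "scene" or "top"; returns the picture (480x640x3 uint8, red, green, blue); there is no depth.
- ctrl.camera_model(name): a dict with "intrinsics" (3x3 intrinsics, pixels), "camera_from_world" (4x4, takes a point from world to camera coordinates). Camera axes: x right, y up, looking along -z (the intrinsics and any distortion apply to the point x, -y, -z); pixel columns grow to the right and rows downward; lengths in m; the calibration is good to about 2 mm. A picture is of the moment at which its call begins. camera_model takes no time and is no camera call.
- ctrl.sign_off(): hands the job in; it is judged then, once.
The state is a dict: "clock": time; "joint_positions": joint angles; "qd": joint speeds; "effort": joint torques, N m; "tool_pos": TCP position; "tool_rot": TCP orientation; "contact_force": force on the tool from outside, world axes, zero at the start; "ft_torque": the same for the moment, N m; "gripper_width": opening from 0.0 (shut) to 1.0 (fully open); "gripper_force": force on a finger pad.
Only numpy, scipy, OpenCV 4.12 (cv2) and the standard library are available. Lean on these libraries where they do the work, as an engineer would, in place of code of your own. Each camera call takes 0.05 s, during which the arm holds its last target. There are 200 camera calls.

## Working session

There is one attempt and no reset: what is moved stays moved. The work goes in short steps, Python scripts to look and compute and a tool call to move; the robot and the scene stay as the last step left them, time stands still between calls to the robot, and variables do not carry over. Pictures are saved under pics/ and viewed, at most 10 in all, crops included, and the job is handed in when it is done.

Besides the shell and the picture viewer there is one more tool, called as name(argument=value, ...), one argument or row to a line, values as JSON. step_arm: Moves the arm, as the interface text tells. Its arguments: {"type":"object","properties":{"rows":{"type":"array"},"newtons":{"type":"number"}},"required":["rows"]}

```bash
mkdir -p pics
cat > h.py <<'E'
import numpy as np, cv2
from rig import ctrl
def grab(n,f):
    im=ctrl.camera(n); cv2.imwrite('pics/'+f,im[:,:,::-1]); return im
def ray(n,uv):
    m=ctrl.camera_model(n);K=np.array(m['intrinsics']);T=np.array(m['camera_from_world'])
    d=np.linalg.inv(K)@[uv[0],uv[1],1.]; d=np.array([d[0],-d[1],-d[2]])
    R=T[:3,:3]; return -R.T@T[:3,3], R.T@d
def onz(n,uv,z):
    o,d=ray(n,uv); return o+d*(z-o[2])/d[2]
def two(a,b):
    o1,d1=ray('scene',a);o2,d2=ray('top',b)
    d1=d1/np.linalg.norm(d1);d2=d2/np.linalg.norm(d2)
    s=np.linalg.lstsq(np.c_[d1,-d2],o2-o1,rcond=None)[0]
    p,q=o1+s[0]*d1,o2+s[1]*d2; return (p+q)/2,np.linalg.norm(p-q)
def proj(n,p):
    m=ctrl.camera_model(n);c=(np.array(m['camera_from_world'])@np.r_[p,1])[:3]
    q=np.array(m['intrinsics'])@[c[0],-c[1],-c[2]];return q[:2]/q[2]
E
python3 - <<'E'
from h import *
np.set_printoptions(precision=4,suppress=True)
for n in('scene','top'):
    grab(n,n+'0.png'); m=ctrl.camera_model(n); print(m)
print(ctrl.observe())
E
```

```text
{'intrinsics': array([[474.4192,   0.    , 319.5171],
       [  0.    , 474.4192, 245.8618],
       [  0.    ,   0.    ,   1.    ]]), 'camera_from_world': array([[-0.5988,  0.8006,  0.0213,  0.2867],
       [-0.4392, -0.3505,  0.8272,  0.1865],
       [ 0.6697,  0.486 ,  0.5616, -1.5229],
       [ 0.    ,  0.    ,  0.    ,  1.    ]])}
{'intrinsics': array([[452.9483,   0.    , 326.1101],
       [  0.    , 452.9483, 240.8728],
       [  0.    ,   0.    ,   1.    ]]), 'camera_from_world': array([[ 0.0128, -0.9998,  0.0129,  0.0248],
       [ 0.9969,  0.0138,  0.0771, -0.5745],
       [-0.0773,  0.0118,  0.9969, -0.9814],
       [ 0.    ,  0.    ,  0.    ,  1.    ]])}
{'clock': 0.1, 'joint_positions': array([ 1.1687,  0.2635, -0.0489,  1.2594,  0.    ,  1.4155]), 'qd': array([ 0.0009, -0.0007,  0.0036, -0.0002,  0.0006, -0.0005]), 'effort': array([  0.0071, -63.8576,  38.5063,   0.0099,   0.0001,   0.    ]), 'tool_pos': array([0.1282, 0.5089, 0.2309]), 'tool_rot': array([-0.0001,  0.1231,  0.9924, -0.0004]), 'contact_force': array([-0.5137,  0.2929, -0.3337]), 'ft_torque': array([-0.0004, -0.0184,  0.0427]), 'gripper_force': 0.0, 'gripper_width': 1.0024076590157363}
```

View pics/scene0.png

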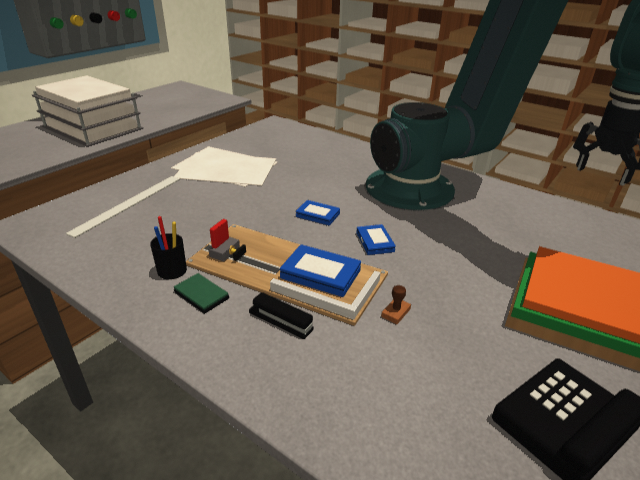

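View pics/top0.png

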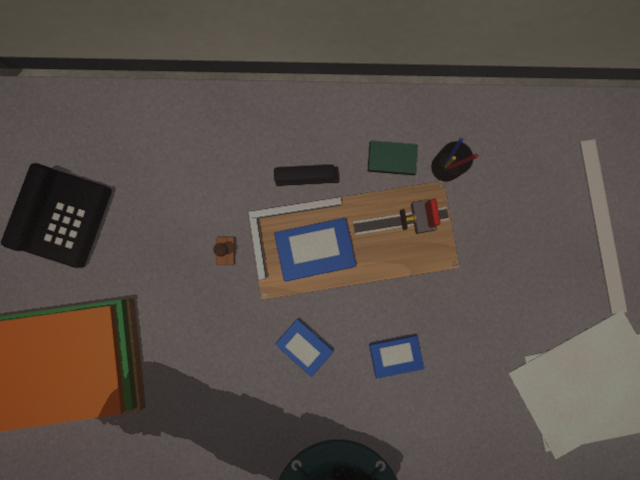

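Both views show three blue cases. The one on the board (top 316,249; scene 320,268) is by far the largest and is the one meant. The two at top (305,347) and (397,356) are smaller and off the jig. The stop's red grip is at top (433,212), with its pad at about (404,219). I'll confirm with one enlarged crop and measure.

```bash
cat > meas.py <<'E'
from h import *
np.set_printoptions(precision=4,suppress=True)
def hsv(im): return cv2.cvtColor(im,cv2.COLOR_RGB2HSV)
def blobs(mask,amin):
    mask=mask.astype(np.uint8)*255
    c,_=cv2.findContours(mask,cv2.RETR_EXTERNAL,cv2.CHAIN_APPROX_NONE)
    return sorted([x for x in c if cv2.contourArea(x)>amin],key=cv2.contourArea,reverse=True)
def blue(im):
    h=hsv(im); return (h[...,0]>105)&(h[...,0]<125)&(h[...,1]>150)&(h[...,2]>50)
def red(im):
    h=hsv(im); return ((h[...,0]<5)|(h[...,0]>174))&(h[...,1]>170)&(h[...,2]>60)
def wood(im):
    h=hsv(im); return (h[...,0]>8)&(h[...,0]<20)&(h[...,1]>70)&(h[...,2]>70)
def top_case(t,z=.044):
    c=blobs(blue(t),500)[0]; P=np.array([onz('top',p[0],z)[:2] for p in c],np.float32)
    return cv2.minAreaRect(P)
E
python3 - <<'E'
from meas import *
t=cv2.imread('pics/top0.png')[:,:,::-1].copy(); s=cv2.imread('pics/scene0.png')[:,:,::-1].copy()
print('case rect z.044',top_case(t))
for n,im in(('top',t),('scene',s)):
    for c in blobs(blue(im),150): print(n,'blue',cv2.contourArea(c),cv2.minAreaRect(c), cv2.approxPolyDP(c,5,True)[:,0].tolist())
    for c in blobs(red(im),20): print(n,'red',cv2.contourArea(c),cv2.boxPoints(cv2.minAreaRect(c)).tolist())
w=wood(t); w[:150]=0; w[320:]=0; w[:,:245]=0; w[:,480:]=0
c=blobs(w,500); hull=cv2.convexHull(np.vstack(c[:4]))
print('board',cv2.approxPolyDP(hull,5,True)[:,0].tolist()); P=np.array([onz('top',p[0],.012)[:2] for p in hull],np.float32); print(cv2.minAreaRect(P),cv2.boxPoints(cv2.minAreaRect(P)))
# fences: light low-sat
h=hsv(t); f=(h[...,1]<40)&(h[...,2]>120); f[:190]=0;f[285:]=0;f[:,:240]=0;f[:,350:]=0
for c in blobs(f,30): print('fence',cv2.contourArea(c),cv2.approxPolyDP(c,2,True)[:,0].tolist())
a=cv2.resize(t[170:310,240:470],None,fx=3.4,fy=3.4,interpolation=cv2.INTER_CUBIC)
cv2.imwrite('pics/crop_top.png',a[:,:,::-1])
b=cv2.resize(s[205:325,180:400],None,fx=3.6,fy=3.6,interpolation=cv2.INTER_CUBIC)
cv2.imwrite('pics/crop_scene.png',b[:,:,::-1])
E
```

```text
case rect z.044 ((0.32745784521102905, -0.11997292190790176), (0.06851283460855484, 0.10126146674156189), 11.636961936950684)
top blue 1449.5 ((396.3269348144531, 356.6346435546875), (32.75139236450195, 47.46010208129883), 78.69007110595703) [[416, 337], [373, 345], [376, 376], [422, 368]]
top red 141.5 [[424.60797119140625, 200.343994140625], [435.343994140625, 198.39199829101562], [440.0159912109375, 224.0880126953125], [429.27996826171875, 226.04000854492188]]
scene blue 2525.5 ((319.4725036621094, 269.0917663574219), (76.24298858642578, 39.17510223388672), 16.69924545288086) [[280, 268], [282, 278], [342, 296], [360, 261], [301, 245]]
scene blue 749.0 ((375.56707763671875, 239.10366821289062), (28.1600399017334, 35.55895233154297), 83.6598129272461) [[357, 228], [368, 254], [394, 251], [382, 225]]
scene blue 640.5 ((317.32354736328125, 212.20590209960938), (42.44373321533203, 18.675243377685547), 14.03624439239502) [[296, 210], [296, 216], [326, 224], [339, 213], [310, 201]]
scene red 340.0 [[208.47694396972656, 220.81539916992188], [226.2000274658203, 218.60000610351562], [229.5384979248047, 245.30770874023438], [211.81541442871094, 247.52310180664062]]
scene red 80.5 [[108.0, 11.0], [119.0, 11.0], [119.0, 20.0], [108.0, 20.0]]
scene red 80.0 [[157.30589294433594, 216.37646484375], [160.6941375732422, 215.62353515625], [168.05885314941406, 248.76470947265625], [164.6706085205078, 249.51763916015625]]
board [[443, 181], [458, 267], [261, 299], [259, 218]]
((0.5793001651763916, -0.028127804398536682), (0.20015226304531097, 0.4488888382911682), 9.879044532775879) [[ 0.4422  0.1758]
 [ 0.5192 -0.2664]
 [ 0.7164 -0.2321]
 [ 0.6394  0.2102]]
fence 1186.5 [[333, 228], [289, 237], [294, 262], [338, 254]]
fence 788.5 [[340, 199], [250, 211], [258, 278], [264, 277], [255, 218], [252, 216], [340, 203]]
```

View pics/crop_top.png

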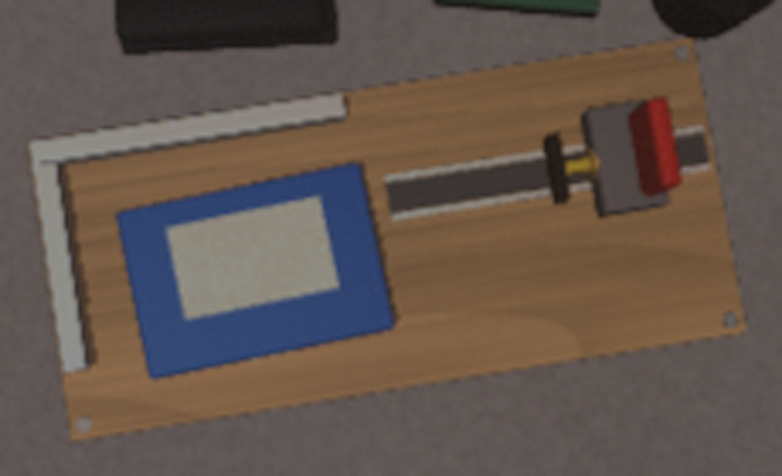

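View pics/crop_scene.png

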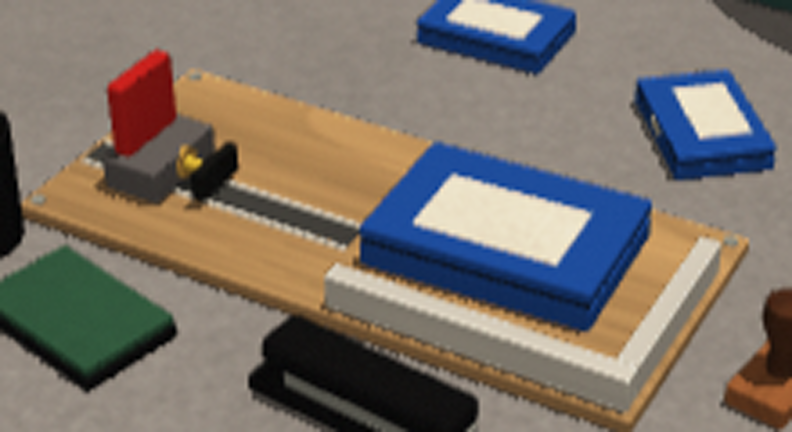

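The crops confirm it: the big case on the board lies a little short of both fences. The red grip is at crop (655,148), and the nose and pad at (555,168), clear of the case. Next I'll measure poses precisely.

```bash
cat >> meas.py <<'E'
def blue(im):
    h=hsv(im); return (h[...,0]>105)&(h[...,0]<126)&(h[...,1]>130)&(h[...,2]>40)
def quad(mask,amin=300):
    """4 corner pixels of the largest blob from lines fitted to its minimal quad"""
    c=cv2.convexHull(blobs(mask,amin)[0])
    e=6
    q=cv2.approxPolyDP(c,e,True)[:,0]
    return c,q
E
python3 - <<'E'
from meas import *
t=cv2.imread('pics/top0.png')[:,:,::-1].copy(); s=cv2.imread('pics/scene0.png')[:,:,::-1].copy()
print('px hsv',hsv(t)[220,345],hsv(t)[265,300])
m=blue(t); m[300:]=0
c,q=quad(m); print('case px',q.tolist()); P=np.array([onz('top',p[0],.044)[:2] for p in c],np.float32)
r=cv2.minAreaRect(P); print('case',r); print(cv2.boxPoints(r))
# two-view heights of case top corners: scene (280,268)l? match
for z in(.012,.044): print('scene on z',z,[onz('scene',p,z)[:2].round(4).tolist() for p in [(301,245),(360,261),(280,268),(342,292)]])
# match scene top corners with top quad by nearest on plane
for p in [(301,245),(360,261),(280,267)]:
    b=min(q,key=lambda b:np.linalg.norm(onz('top',b,.044)-onz('scene',p,.044)))
    print('corner',p,b,two(p,b))
# jig
O=np.array([.5793,-.0281]);a=np.deg2rad(9.88)
R=np.array([[np.cos(a),-np.sin(a)],[np.sin(a),np.cos(a)]]); O=O-R@[-.010,-.015]
J=lambda p:R.T@(np.asarray(p)[:2]-O)*1000
print('jig origin',O)
for k,p in dict(fin_corner=(255,218),long_end_in=(340,203),long_end_out=(340,199),short_in=(264,277)).items(): print(k,J(onz('top',p,.037)))
print('case c',J(r[0]),[J(b).round(1) for b in cv2.boxPoints(r)])
# grip
print('grip two-view tops')
rt=blobs(red(t)&(np.arange(640)<445),20)[0][:,0]; rs=[x for x in blobs(red(s),100)][0][:,0]
print('top px',cv2.approxPolyDP(rt.reshape(-1,1,2),2,True)[:,0].tolist(),'scene',cv2.approxPolyDP(rs.reshape(-1,1,2),2,True)[:,0].tolist())
for p in cv2.approxPolyDP(rt.reshape(-1,1,2),2,True)[:,0]: print(p,J(onz('top',p,.095)).round(1))
for p in cv2.approxPolyDP(rs.reshape(-1,1,2),2,True)[:,0]: print(p,J(onz('scene',p,.095)).round(1))
# pad and cup (crop px/3.4+offset)
for k,p,z in (('pad front-far',(547,138),.040),('pad front-near',(553,200),.040),('pad back-far',(560,133),.04),('shoe front',(583,115),.04),('shoe front2',(601,214),.04)):
    print(k,J(onz('top',(p[0]/3.4+240,p[1]/3.4+170),z)).round(1))
for k,p,z in (('padtop l',(190,178),.04),('padtop r',(237,143),.04)): print(k,J(onz('scene',(p[0]/3.6+180,p[1]/3.6+205),z)).round(1))
print('cup',J(onz('top',(453,161),.085)),'pens',J(onz('top',(477,155),.14)),J(onz('top',(461,140),.14)))
print('stamp',J(onz('top',(225,250),.04)),'stapler',J(onz('top',(307,175),.04)))
E
```

```text
px hsv [112 137  95] [110 143 116]
case px [[344, 219], [354, 265], [285, 280], [275, 233]]
case ((0.5541450381278992, 0.057562217116355896), (0.10608231276273727, 0.15586425364017487), 12.71273422241211)
[[ 0.4853  0.1219]
 [ 0.5196 -0.0301]
 [ 0.623  -0.0068]
 [ 0.5887  0.1453]]
scene on z 0.012 [[0.4857, -0.0546], [0.4501, 0.1024], [0.5936, -0.0325], [0.5754, 0.1349]]
scene on z 0.044 [[0.5226, -0.025], [0.4887, 0.1246], [0.6255, -0.004], [0.6081, 0.1556]]
corner (301, 245) [354 265] (array([ 0.5206, -0.0277,  0.0419]), np.float64(0.0016537097206957689))
corner (360, 261) [285 280] (array([0.4861, 0.1214, 0.0411]), np.float64(0.0028221592175388475))
corner (280, 267) [344 219] (array([ 0.6214, -0.0064,  0.0432]), np.float64(0.0018032386049956467))
jig origin [ 0.5866 -0.0116]
fin_corner [ 68.2883 191.4812]
long_end_in [71.7975  2.5103]
long_end_out [80.5606  1.0784]
short_in [-62.0052 191.1812]
case c [-20.0835  73.708 ] [array([-76.9, 148.9]), array([-69.2,  -6.8]), array([36.7, -1.5]), array([ 29. , 154.2])]
grip two-view tops
top px [[432, 199], [428, 204], [431, 210], [426, 208], [432, 211], [431, 217], [435, 225], [439, 223], [436, 202]] scene [[224, 219], [210, 229], [213, 247], [228, 237]]
[432 199] [  41.2 -183.5]
[428 204] [  32.2 -173.4]
[431 210] [  18.9 -177.3]
[426 208] [  24.6 -167.8]
[432 211] [  16.5 -179. ]
[431 217] [   4.5 -174.8]
[435 225] [ -13.2 -180. ]
[439 223] [ -10.4 -188.9]
[436 202] [  33.7 -190.6]
[224 219] [  -8.3 -184.7]
[210 229] [  44.7 -186. ]
[213 247] [ 101.7 -133.7]
[228 237] [  52.5 -128.7]
pad front-far [  33.8 -126.4]
pad front-near [  -6.4 -123.3]
pad back-far [  35.7 -135.3]
shoe front [  44.9 -152. ]
shoe front2 [ -20.1 -152.3]
padtop l [  42.5 -128. ]
padtop r [  -6.6 -124.2]
cup [ 115.3829 -244.4851] pens [ 108.463  -275.5958] [ 143.4222 -249.5242]
stamp [  9.0024 265.4183] stapler [144.0784  64.4026]
```

step_arm(
  rows=[
    [[6,0,0,0,0,0,-0.105],[6,0,0,0,0,0,-0.105],[6,0,0,0,0,0,-0.105],[6,0,0,0,0,0,-0.105],[6,-1.2,-2.6,0,0,0,0],[6,-1.2,-2.6,0,0,0,0],[6,-1.2,-2.6,0,0,0,0],[6,-1.2,-2.6,0,0,0,0],[6,-1.2,-2.6,0,0,0,0],[6,-1.2,-2.6,0,0,0,0],[6,-1.2,-2.6,0,0,0,0],[6,-1.2,-2.6,0,0,0,0]],
  ],
  newtons=40,
)

```text
clock: 1.1
tool_pos: [0.259, 0.3195, 0.2311]
tool_rot: [-0.0, -0.087, 0.996, -0.0]
contact_force: [0.3, 0.2, 0.2]
gripper_width: 0.702
gripper_force: 0.0
```

step_arm(
  rows=[
    [[6,-1.2,-2.6,0.5,0,0,0],[6,-1.2,-2.6,0.5,0,0,0],[6,-1.2,-2.6,0.5,0,0,0],[6,-1.2,-2.6,0.5,0,0,0],[6,-1.2,-2.6,1,0,0,0],[6,-1.2,-2.6,1,0,0,0],[6,-1.2,-2.6,1,0,0,0],[6,-1.2,-2.6,1,0,0,0],[6,-1.2,-2.6,1,0,0,0],[6,-1.2,-2.6,1,0,0,0],[6,-1.2,-2.6,1,0,0,0],[6,0,0,0,0,0,0]],
  ],
)

```text
clock: 2.1
tool_pos: [0.4397, 0.0586, 0.1396]
tool_rot: [-0.001, -0.085, 0.996, -0.0]
contact_force: [-0.9, -0.3, -0.6]
gripper_width: 0.702
gripper_force: 0.0
```

```bash
cat > st.py <<'E'
from meas import *
a=np.deg2rad(9.88);O=np.array([.5866,-.0116])
R=np.array([[np.cos(a),-np.sin(a)],[np.sin(a),np.cos(a)]]);J=lambda p:R.T@(np.asarray(p)[:2]-O)*1000
def st():
    o=ctrl.observe();w,x,y,z=o['tool_rot']
    ty=np.array([2*(x*y-w*z),1-2*(x*x+z*z)]); 
    f=o['contact_force']
    print('t',round(o['clock'],2),'jig',J(o['tool_pos']).round(1),'z',round(o['tool_pos'][2]*1000,1),'toolyaw-jig',round(np.rad2deg(np.arctan2(ty[1],ty[0]))-90-9.88,2),'Fjig',(R.T@f[:2]).round(1),f[2].round(1),'w',round(o['gripper_width'],3),'tau',o['ft_torque'].round(2))
if __name__=='__main__': st()
E
python3 st.py
```

```text
t 2.1 jig [-132.7   94.4] z 139.6 toolyaw-jig -0.13 Fjig [-1.  -0.2] -0.6 w 0.702 tau [0.01 0.07 0.01]
```

step_arm(
  rows=[
    [[6,-1,-1.1,1.5,0,0,0],[6,-1,-1.1,1.5,0,0,0],[6,0,0,1.5,0,0,0],[6,0,0,1.5,0,0,0],[6,0,0,1.5,0,0,0],[6,0,0,1.5,0,0,0],[6,0,0,1.5,0,0,0],[6,0,0,1,0,0,0],[6,0,0,0.6,0,0,0],[6,0,0,0,0,0,0]],
  ],
)

```text
clock: 2.93
tool_pos: [0.4606, 0.0438, 0.0194]
tool_rot: [-0.001, -0.087, 0.996, 0.0]
contact_force: [-0.8, 0.2, -0.4]
gripper_width: 0.704
gripper_force: 0.0
```

Run:
```python
from st import *
st(); im=grab('scene','s1.png')
b=cv2.resize(im[190:330,180:420],None,fx=3,fy=3); cv2.imwrite('pics/s1c.png',b[:,:,::-1])
```

```text
t 2.93 jig [-114.6   76.2] z 19.4 toolyaw-jig 0.05 Fjig [-0.7  0.4] -0.4 w 0.704 tau [ 0.02 -0.01  0.03]
```

View pics/s1c.png

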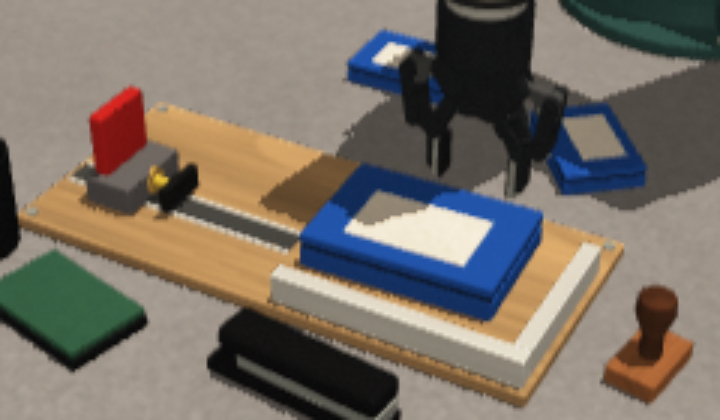

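The crop shows the open fingers at (437,155) and (515,175), behind the case's near long side and clear of it. Now I'll push gently in jig +x.

step_arm(
  rows=[
    [[6,-0.4,0,0,0,0,0],[6,-0.5,0,0,0,0,0],[6,-0.5,0,0,0,0,0],[6,-0.4,0,0,0,0,0],[6,-0.3,0,0,0,0,0],[6,-0.3,0,0,0,0,0],[6,-0.4,0,0,0,0,0],[6,-0.4,0,0,0,0,0],[6,-0.4,0,0,0,0,0],[6,-0.4,0,0,0,0,0],[6,-0.4,0,0,0,0,0],[6,-0.4,0,0,0,0,0]],
  ],
)

```text
clock: 3.98
tool_pos: [0.5088, 0.0519, 0.0201]
tool_rot: [-0.0, -0.086, 0.996, 0.0]
contact_force: [-1.9, 0.8, -2.0]
gripper_width: 0.698
gripper_force: 1.0
```

```bash
cat >> st.py <<'E'
def case():
    t=ctrl.camera('top'); m=blue(t); m[300:]=0; m[:190]=0
    c,q=quad(m); print('case px',q.tolist()); print([J(onz('top',p,.044)).round(1).tolist() for p in q]); return t
E
python3 -c "
from st import *
st();case()"
```

```text
t 3.98 jig [-65.7  75.9] z 20.1 toolyaw-jig 0.04 Fjig [-1.7  1.1] -2.0 w 0.698 tau [-0.06  0.32 -0.08]
case px [[347, 221], [291, 220], [345, 211]]
[[29.3, -5.7], [50.6, 114.2], [51.6, -4.9]]
```

step_arm(
  rows=[
    [[6,-0.3,0,0,0,0,0],[6,-0.3,0,0,0,0,0],[6,-0.25,0,0,0,0,0],[6,-0.2,0,0,0,0,0],[6,-0.15,0,0,0,0,0],[6,0,0,0,0,0,0]],
  ],
)

```text
clock: 4.53
tool_pos: [0.521, 0.0539, 0.0203]
tool_rot: [0.0, -0.087, 0.996, 0.0]
contact_force: [-0.4, 0.7, 0.4]
gripper_width: 0.699
gripper_force: 0.3
```

step_arm(
  rows=[
    [[6,-0.1,0,0,0,0,0],[6,-0.1,0,0,0,0,0],[6,0,0,0,0,0,0]],
  ],
)

```text
clock: 4.78
tool_pos: [0.5226, 0.0543, 0.0203]
tool_rot: [-0.0, -0.086, 0.996, 0.0]
contact_force: [-3.3, -0.8, -0.1]
gripper_width: 0.705
gripper_force: 1.6
```

```bash
python3 -c "
from st import *
st();case()"
```

```text
t 4.78 jig [-51.8  75.9] z 20.3 toolyaw-jig 0.04 Fjig [-3.4 -0.3] -0.1 w 0.705 tau [-0.1   0.64 -0.01]Traceback (most recent call last):
  File "<string>", line 3, in <module>
    st();case()
         ~~~~^^
  File "st.py", line 12, in case
    c,q=quad(m); print('case px',q.tolist()); print([J(onz('top',p,.044)).round(1).tolist() for p in q]); return t
        ~~~~^^^
  File "meas.py", line 21, in quad
    c=cv2.convexHull(blobs(mask,amin)[0])
                     ~~~~~~~~~~~~~~~~^^^
IndexError: list index out of range
```

step_arm(
  rows=[
    [[6,-0.1,0,0,0,0,0],[6,0,0,0,0,0,0]],
  ],
)

```text
clock: 5.0
tool_pos: [0.5231, 0.0544, 0.0202]
tool_rot: [-0.0, -0.086, 0.996, -0.0]
contact_force: [-5.5, -0.5, 2.4]
gripper_width: 0.703
gripper_force: 2.8
```

step_arm(
  rows=[
    [[6,-0.1,0,0,0,0,0],[6,0,0,0,0,0,0]],
  ],
)

```text
clock: 5.17
tool_pos: [0.5231, 0.0544, 0.0202]
tool_rot: [-0.001, -0.086, 0.996, -0.0]
contact_force: [-11.1, -2.6, 8.0]
gripper_width: 0.702
gripper_force: 5.7
```

step_arm(
  rows=[
    [[6,-0.1,0,0,0,0,0],[6,0,0,0,0,0,0]],
  ],
)

```text
clock: 5.33
tool_pos: [0.5232, 0.0545, 0.0201]
tool_rot: [-0.002, -0.086, 0.996, -0.0]
contact_force: [-15.8, -4.7, 13.2]
gripper_width: 0.703
gripper_force: 8.5
```

step_arm(
  rows=[
    [[6,0.5,0,0,0,0,0],[6,1.5,0,0,0,0,0],[0,0,0,-2,0,0,0],[0,0,0,-2,0,0,0],[0,0,0,-2,0,0,0],[0,-1.3,-2.0,0,0,0,0],[0,-1.6,-2.0,0,0,0,0],[0,-1.6,-2.0,0,0,0,0],[0,-1.6,-2.0,0,0,0,0],[0,-1.6,-2.0,0,0,0,0],[0,-1.6,-2.0,0,0,0,0],[0,0,0,0,0,0,0]],
  ],
)

```text
clock: 6.33
tool_pos: [0.6218, -0.0539, 0.0802]
tool_rot: [0.002, -0.086, 0.996, -0.001]
contact_force: [-1.1, -0.2, -0.4]
gripper_width: 0.001
gripper_force: 0.0
```

```bash
python3 st.py
```

```text
t 6.33 jig [ 27.4 -47.7] z 80.2 toolyaw-jig -0.07 Fjig [-1.1 -0. ] -0.4 w 0.001 tau [-0.05  0.05 -0.06]
```

step_arm(
  rows=[
    [[0,0.4,0,1.5,0,0,0],[0,0.4,0,1.5,0,0,0],[0,0,0,1.5,0,0,0],[0,0,0,1,0,0,0],[0,0,0,0.5,0,0,0],[0,0,0.4,0,0,0,0],[0,0,0.4,0,0,0,0],[0,0,0.4,0,0,0,0],[0,0,0.4,0,0,0,0],[0,0,0.3,0,0,0,0],[0,0,0.3,0,0,0,0],[0,0,0.3,0,0,0,0]],
  ],
)

```text
clock: 7.33
tool_pos: [0.6062, -0.0279, 0.0207]
tool_rot: [0.0, -0.086, 0.996, -0.001]
contact_force: [0.1, -7.0, 3.1]
gripper_width: 0.001
gripper_force: 3.0
```

step_arm(
  rows=[
    [[0,0,0.4,0,0,0,0],[0,0,0.4,0,0,0,0],[0,0,0.4,0,0,0,0],[0,0,0.4,0,0,0,0],[0,0,0.4,0,0,0,0],[0,0,0.4,0,0,0,0],[0,0,0,0,0,0,0]],
  ],
)

```text
clock: 7.92
tool_pos: [0.6021, -0.0038, 0.0207]
tool_rot: [0.0, -0.087, 0.996, -0.0]
contact_force: [0.5, -0.5, 0.9]
gripper_width: 0.001
gripper_force: 0.6
```

Run:
```python
from st import *
st(); im=grab('scene','s2.png')
b=cv2.resize(im[190:330,180:420],None,fx=3,fy=3); cv2.imwrite('pics/s2c.png',b[:,:,::-1])
```

```text
t 7.92 jig [16.6  5. ] z 20.7 toolyaw-jig 0.05 Fjig [ 0.4 -0.6] 0.9 w 0.001 tau [-0.18 -0.09 -0.01]
```

View pics/s2c.png

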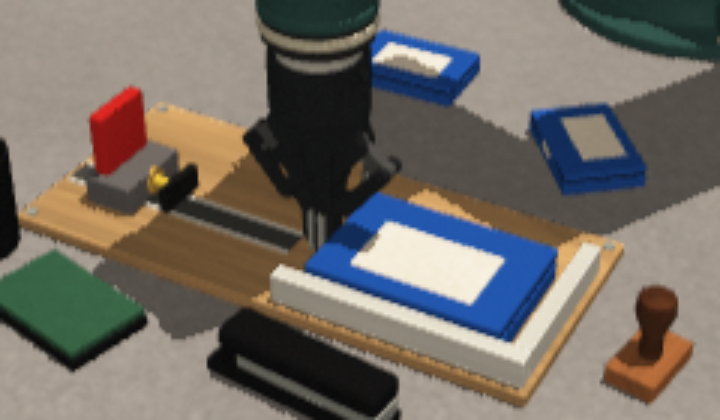

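The case now lies along the long fence. Its +y end, edge at about (555,265), is still around 10 mm short of the short fence. I'll keep pushing slowly.

step_arm(
  rows=[
    [[0,0,0.2,0,0,0,0],[0,0,0.2,0,0,0,0],[0,0,0.2,0,0,0,0],[0,0,0.1,0,0,0,0],[0,0,0.1,0,0,0,0],[0,0,0,0,0,0,0]],
  ],
)

```text
clock: 8.47
tool_pos: [0.6007, 0.0036, 0.0205]
tool_rot: [0.0, -0.086, 0.996, -0.0]
contact_force: [-0.0, -3.9, 3.3]
gripper_width: 0.004
gripper_force: 2.2
```

step_arm(
  rows=[
    [[0,0,0.1,0,0,0,0],[0,0,0.1,0,0,0,0],[0,0,0,0,0,0,0]],
  ],
)

```text
clock: 8.72
tool_pos: [0.6004, 0.0055, 0.0205]
tool_rot: [0.0, -0.086, 0.996, -0.0]
contact_force: [0.0, -5.1, 2.1]
gripper_width: -0.0
gripper_force: 2.4
```

step_arm(
  rows=[
    [[0,0,0.1,0,0,0,0],[0,0,0.1,0,0,0,0],[0,0,0,0,0,0,0]],
  ],
)

```text
clock: 8.97
tool_pos: [0.6002, 0.0068, 0.0206]
tool_rot: [0.0, -0.086, 0.996, -0.001]
contact_force: [1.2, -9.2, 3.2]
gripper_width: -0.001
gripper_force: 5.0
```

step_arm(
  rows=[
    [[0,0,0.1,0,0,0,0],[0,0,0.1,0,0,0,0],[0,0,0,0,0,0,0]],
  ],
)

```text
clock: 9.22
tool_pos: [0.6001, 0.0069, 0.0206]
tool_rot: [0.0, -0.086, 0.996, -0.003]
contact_force: [1.1, -23.4, 1.8]
gripper_width: 0.001
gripper_force: 11.5
```

```bash
python3 st.py
```

```text
t 9.22 jig [16.5 16. ] z 20.6 toolyaw-jig -0.07 Fjig [ -2.9 -23.3] 1.8 w 0.001 tau [-4.31 -0.26  0.04]
```

step_arm(
  rows=[
    [[0,0,-0.6,0,0,0,0],[0,0,-2,0,0,0,0],[5,0,-1,-2.5,0,0,0],[5,0,-1,-3,0,0,0],[5,0,-1,-3,0,0,0],[5,0,-1.5,-3,0,0,0],[5,0,-2.5,-2.5,0,0,0],[5,0,-2.5,0,0,0,0],[5,0,-2.5,0,0,0,0],[5,0,-2.5,0,0,0,0],[5,0,-2.4,0,0,0,0],[5,0,0,0,0,0,0]],
  ],
)

```text
clock: 10.22
tool_pos: [0.6332, -0.1858, 0.1595]
tool_rot: [-0.0, -0.085, 0.996, 0.0]
contact_force: [1.3, -0.2, -0.3]
gripper_width: 0.586
gripper_force: 0.0
```

Run:
```python
from st import *
st(); t=case(); s=grab('scene','s3.png')
b=cv2.resize(t[180:300,240:440],None,fx=3,fy=3,interpolation=cv2.INTER_CUBIC)
c=cv2.resize(s[200:330,190:390],None,fx=3,fy=3,interpolation=cv2.INTER_CUBIC)[:220] if 0 else cv2.resize(s[225:325,190:390],None,fx=3,fy=2.4,interpolation=cv2.INTER_CUBIC)
cv2.imwrite('pics/v3.png',np.vstack([b,c])[:600,:,::-1])
```

```text
t 10.22 jig [  16.1 -179.6] z 159.5 toolyaw-jig -0.11 Fjig [ 1.3 -0.5] -0.3 w 0.586 tau [-0.04  0.01 -0.01]
case px [[327, 207], [334, 254], [264, 265], [257, 218]]
[[66.5, 32.4], [-37.1, 33.8], [-36.7, 186.5], [66.5, 186.3]]
```

View pics/v3.png

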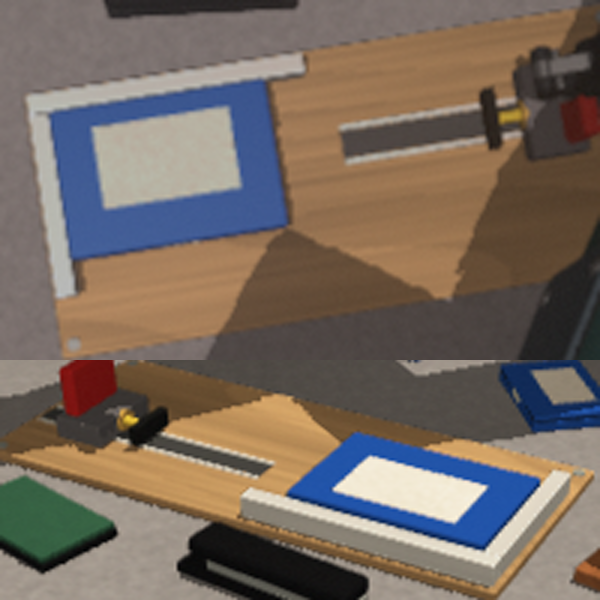

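The case is square and flush on both fences. In the top crop there is no gap along (50-270,100) or (50-75,110-260). Next I'll take the stop by its grip.

step_arm(
  rows=[
    [[5,0,-0.2,1.5,0,0,0],[5,0,-0.2,1.5,0,0,0],[5,0,0,1.5,0,0,0],[5,0,0,1.5,0,0,0],[5,0,0,1.5,0,0,0],[5,0,0,1.5,0,0,0],[5,0,0,1,0,0,0],[5,0,0,0.4,0,0,0],[5,0,0,0,0,0,0]],
  ],
)

```text
clock: 11.07
tool_pos: [0.6332, -0.1854, 0.0556]
tool_rot: [-0.001, -0.087, 0.996, 0.0]
contact_force: [0.4, -0.6, 0.0]
gripper_width: 0.587
gripper_force: 0.0
```

Run:
```python
from st import *
st(); s=grab('scene','s4.png')
cv2.imwrite('pics/s4c.png',cv2.resize(s[170:300,140:340],None,fx=4,fy=4,interpolation=cv2.INTER_CUBIC)[:,:,::-1])
```

```text
t 11.07 jig [  16.1 -179.2] z 55.6 toolyaw-jig 0.08 Fjig [ 0.3 -0.6] 0.0 w 0.587 tau [ 0.02 -0.01  0.05]
```

View pics/s4c.png

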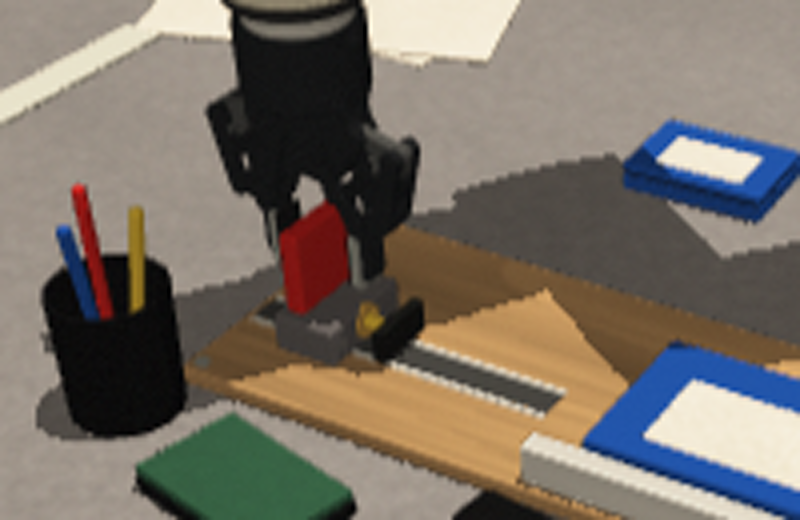

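The grip plate, at (315,255), stands between the open fingers, and the cup and pens are clear. I'll centre by 4 mm and close.

step_arm(
  rows=[
    [[5,0,-0.4,0,0,0,0],[3,0,0,0,0,0,0],[2,0,0,0,0,0,0],[1,0,0,0,0,0,0],[0.5,0,0,0,0,0,0],[0.5,0,0,0,0,0,0],[0.5,0,0,0,0,0,0]],
  ],
  newtons=40,
)

```text
clock: 11.7
tool_pos: [0.6347, -0.1908, 0.0569]
tool_rot: [0.0, -0.086, 0.996, -0.001]
contact_force: [-0.3, -5.4, 6.5]
gripper_width: 0.162
gripper_force: 41.6
```

```bash
python3 st.py
```

```text
t 11.7 jig [  16.6 -184.8] z 56.9 toolyaw-jig 0.02 Fjig [-1.2 -5.3] 6.5 w 0.162 tau [-0.73  0.18 -0.07]
```

step_arm(
  rows=[
    [[0.5,0,0.4,0,0,0,0],[0.5,0,0.8,0,0,0,0],[0.5,0,1,0,0,0,0],[0.5,0,1,0,0,0,0],[0.5,0,1,0,0,0,0],[0.5,0,1,0,0,0,0],[0.5,0,1,0,0,0,0],[0.5,0,1,0,0,0,0],[0.5,0,1,0,0,0,0],[0.5,0,1,0,0,0,0],[0.5,0,0.6,0,0,0,0],[0.5,0,0,0,0,0,0]],
  ],
)

```text
clock: 12.7
tool_pos: [0.6178, -0.0934, 0.0569]
tool_rot: [0.001, -0.087, 0.996, -0.001]
contact_force: [-1.0, -0.8, 7.7]
gripper_width: 0.154
gripper_force: 41.9
```

```bash
python3 st.py
```

```text
t 12.7 jig [ 16.7 -85.9] z 56.9 toolyaw-jig 0.06 Fjig [-1.1 -0.6] 7.7 w 0.154 tau [-0.04  0.08 -0.09]
```

step_arm(
  rows=[
    [[0.5,0,0.4,0,0,0,0],[0.5,0,0.7,0,0,0,0],[0.5,0,0.7,0,0,0,0],[0.5,0,0.7,0,0,0,0],[0.5,0,0.7,0,0,0,0],[0.5,0,0.5,0,0,0,0],[0.5,0,0.4,0,0,0,0],[0.5,0,0.2,0,0,0,0],[0.5,0,0,0,0,0,0]],
  ],
)

```text
clock: 13.45
tool_pos: [0.6106, -0.0519, 0.057]
tool_rot: [0.001, -0.086, 0.996, -0.001]
contact_force: [0.6, -6.0, 6.1]
gripper_width: 0.158
gripper_force: 41.8
```

Run:
```python
from st import *
st(); t=grab('top','t5.png'); s=grab('scene','s5.png')
b=cv2.resize(t[180:270,300:400],None,fx=6,fy=6,interpolation=cv2.INTER_CUBIC)[:300]
b=cv2.resize(t[195:260,310:410],None,fx=6,fy=4.6,interpolation=cv2.INTER_CUBIC)
c=cv2.resize(s[225:275,230:330],None,fx=6,fy=6,interpolation=cv2.INTER_CUBIC)
cv2.imwrite('pics/v5.png',np.vstack([b,c])[:600,:,::-1])
```

```text
t 13.45 jig [ 16.7 -43.8] z 57.0 toolyaw-jig 0.02 Fjig [-0.5 -6. ] 6.1 w 0.158 tau [-1.    0.13 -0.03]
```

View pics/v5.png

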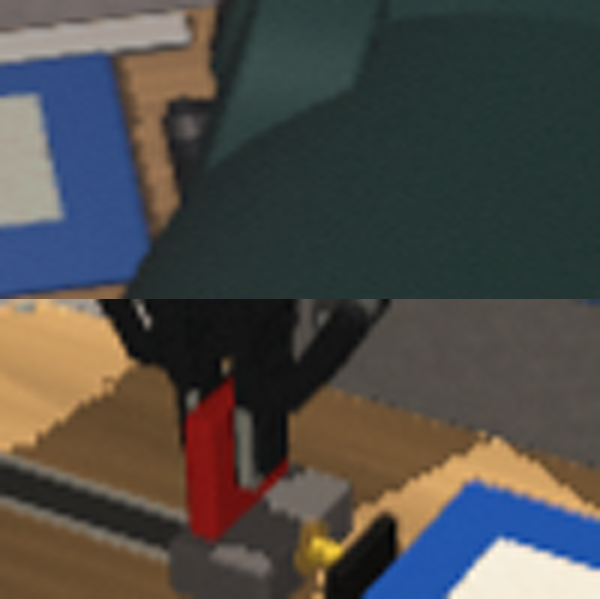

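View: the pad, at (365,555) in the lower half, faces the case end and is still just short of it. I'll creep on in small rows and watch the force.

step_arm(
  rows=[
    [[0.5,0,0.2,0,0,0,0],[0.5,0,0.2,0,0,0,0]],
  ],
)

```text
clock: 13.72
tool_pos: [0.61, -0.0486, 0.057]
tool_rot: [0.001, -0.086, 0.996, -0.001]
contact_force: [0.5, -9.4, 6.0]
gripper_width: 0.156
gripper_force: 41.7
```

step_arm(
  rows=[
    [[0.5,0,0.2,0,0,0,0]],
  ],
)

```text
clock: 13.8
tool_pos: [0.6096, -0.0466, 0.057]
tool_rot: [0.001, -0.086, 0.996, -0.001]
contact_force: [0.8, -10.3, 6.0]
gripper_width: 0.16
gripper_force: 41.7
```

step_arm(
  rows=[
    [[0.5,0,0.2,0,0,0,0]],
  ],
)

```text
clock: 13.88
tool_pos: [0.6093, -0.0446, 0.0569]
tool_rot: [0.001, -0.086, 0.996, -0.001]
contact_force: [0.7, -9.6, 5.3]
gripper_width: 0.162
gripper_force: 41.7
```

step_arm(
  rows=[
    [[0.5,0,0.2,0,0,0,0]],
  ],
)

```text
clock: 13.97
tool_pos: [0.609, -0.0426, 0.0569]
tool_rot: [0.001, -0.086, 0.996, -0.001]
contact_force: [0.2, -10.0, 5.6]
gripper_width: 0.161
gripper_force: 41.7
```

step_arm(
  rows=[
    [[0.5,0,0.2,0,0,0,0]],
  ],
)

```text
clock: 14.05
tool_pos: [0.6086, -0.0406, 0.0569]
tool_rot: [0.001, -0.086, 0.996, -0.001]
contact_force: [1.2, -10.1, 5.3]
gripper_width: 0.16
gripper_force: 41.7
```

step_arm(
  rows=[
    [[0.5,0,0.2,0,0,0,0]],
  ],
)

```text
clock: 14.13
tool_pos: [0.6083, -0.0387, 0.0569]
tool_rot: [0.001, -0.086, 0.996, -0.001]
contact_force: [0.1, -10.8, 5.3]
gripper_width: 0.157
gripper_force: 41.7
```

```bash
python3 st.py
```

```text
t 14.13 jig [ 16.7 -30.4] z 56.9 toolyaw-jig -0.01 Fjig [ -1.8 -10.6] 5.3 w 0.157 tau [-1.74 -0.04 -0.02]
```

step_arm(
  rows=[
    [[0.5,0,0.2,0,0,0,0]],
  ],
)

```text
clock: 14.22
tool_pos: [0.6079, -0.0367, 0.0569]
tool_rot: [0.001, -0.086, 0.996, -0.001]
contact_force: [-0.1, -10.9, 5.6]
gripper_width: 0.157
gripper_force: 41.7
```

step_arm(
  rows=[
    [[0.5,0,0.2,0,0,0,0]],
  ],
)

```text
clock: 14.3
tool_pos: [0.6076, -0.0349, 0.0569]
tool_rot: [0.001, -0.086, 0.996, -0.001]
contact_force: [0.5, -11.9, 5.6]
gripper_width: 0.157
gripper_force: 41.6
```

```bash
python3 st.py
```

```text
t 14.3 jig [ 16.7 -26.5] z 56.9 toolyaw-jig -0.01 Fjig [ -1.6 -11.8] 5.6 w 0.157 tau [-2.14 -0.07  0.  ]
```

step_arm(
  rows=[
    [[0.5,0,0.2,0,0,0,0]],
  ],
)

```text
clock: 14.38
tool_pos: [0.6073, -0.0331, 0.057]
tool_rot: [0.001, -0.086, 0.996, -0.002]
contact_force: [1.3, -14.3, 4.9]
gripper_width: 0.158
gripper_force: 41.6
```

step_arm(
  rows=[
    [[0.5,0,0.1,0,0,0,0]],
  ],
)

```text
clock: 14.47
tool_pos: [0.6071, -0.0321, 0.0569]
tool_rot: [0.001, -0.086, 0.996, -0.002]
contact_force: [0.8, -14.5, 5.1]
gripper_width: 0.158
gripper_force: 41.6
```

```bash
python3 st.py
```

```text
t 14.47 jig [ 16.7 -23.7] z 56.9 toolyaw-jig -0.02 Fjig [ -1.7 -14.4] 5.1 w 0.158 tau [-2.42 -0.04 -0.03]
```

step_arm(
  rows=[
    [[0.5,0,0.05,0,0,0,0],[0.5,0,0,0,0,0,0]],
  ],
)

```text
clock: 14.63
tool_pos: [0.607, -0.0317, 0.057]
tool_rot: [0.001, -0.086, 0.996, -0.002]
contact_force: [0.7, -12.4, 4.6]
gripper_width: 0.16
gripper_force: 41.6
```

```bash
python3 st.py
```

```text
t 14.63 jig [ 16.7 -23.3] z 57.0 toolyaw-jig -0.02 Fjig [ -1.4 -12.4] 4.6 w 0.16 tau [-2.24 -0.05 -0.02]
```

step_arm(
  rows=[
    [[4,0,0,0,0,0,0],[4,0,0,0,0,0,0],[4,0,0,0,0,0,0],[4,0,0,0,0,0,0],[4,0,0,-0.5,0,0,0],[4,0,0,-1,0,0,0],[4,0,0,-2,0,0,0],[4,0,0,-2,0,0,0],[4,0,0,-2,0,0,0],[4,0,0,-2,0,0,0],[4,0,0,-2,0,0,0]],
  ],
)

```text
clock: 15.55
tool_pos: [0.6062, -0.03, 0.1734]
tool_rot: [0.0, -0.087, 0.996, -0.0]
contact_force: [0.1, -0.7, 0.3]
gripper_width: 0.466
gripper_force: 0.0
```

step_arm(
  rows=[
    [[4,3,0,-1,0,0,0],[4,3,0,0,0,0,0],[4,3,0,0,0,0,0],[4,3,0,0,0,0,0],[4,3,0,0,0,0,0],[4,3,0,0,0,0,0],[4,2,0,0,0,0,0],[4,0,0,0,0,0,0]],
  ],
)

```text
clock: 16.22
tool_pos: [0.4061, -0.0645, 0.1823]
tool_rot: [-0.0, -0.086, 0.996, -0.0]
contact_force: [1.1, 0.5, 1.0]
gripper_width: 0.468
gripper_force: 0.0
```

Run:
```python
from st import *
st(); t=case(); s=grab('scene','s6.png')
b=cv2.resize(t[190:265,250:400],None,fx=4,fy=4,interpolation=cv2.INTER_CUBIC)
c=cv2.resize(s[220:295,230:380],None,fx=4,fy=4,interpolation=cv2.INTER_CUBIC)
cv2.imwrite('pics/t6.png',t[:,:,::-1]);cv2.imwrite('pics/v6.png',np.vstack([b,c])[:600,:,::-1])
```

```text
t 16.22 jig [-186.9  -21.1] z 182.3 toolyaw-jig -0.0 Fjig [1.2 0.3] 1.0 w 0.468 tau [ 0.02 -0.02 -0.02]
case px [[327, 207], [334, 254], [264, 265], [257, 218]]
[[66.5, 32.4], [-37.1, 33.8], [-36.7, 186.5], [66.5, 186.3]]
```

View pics/v6.png

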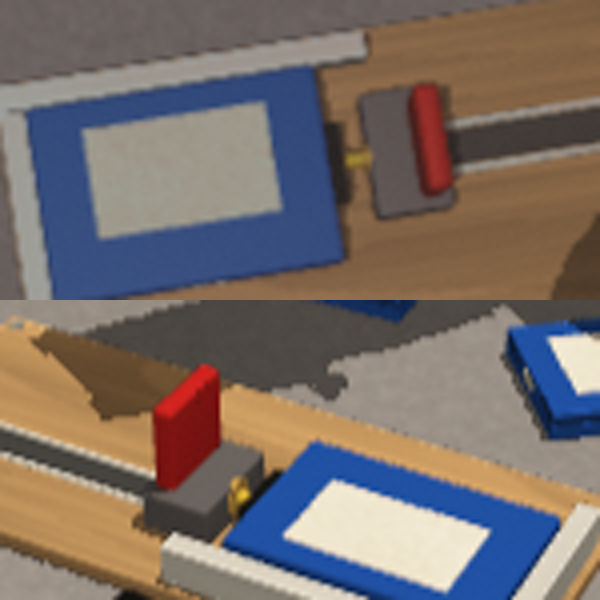

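The last view shows the case flush in the corner, the pad at (338,160) against its end with the stem shortened, and the gripper clear. The force feel puts the compression at about 6.5–7 mm of 14.

```bash
python3 -c "
from rig import ctrl
print(ctrl.sign_off())"
```

```text
the job is handed in; nothing more can be done
None
```

The job is handed in at about 16 s: the case is square and flush in the fence corner, the stop's pad nips its end with the spring pressed in about 6.5–7 of 14 mm (judged by force), and the arm was clear of everything at hand-in.

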